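# Hang the washed dip baskets on the hook stand, larger one first

### The arm

A 7-joint arm with a two-finger parallel gripper is mounted at the origin on the work surface. World frame = base frame: x ahead of the robot, y to its left, z up, the work surface at z = 0. Lengths are in m, angles in rad, forces in N, time in s.
With the tool pointing down it reaches from about 0.425 to 1.025 m from the base axis. Payload 9.4 kg.
Tool frame: the origin (TCP) lies midway between the tips of the shut fingers; the grasp point (between the pads) lies 19 mm behind it; z points along the fingers, y is the line along which they close (so a half turn about z gives the same grasp; the last joint's range is limited). The gripper opens to 93 mm and grips with 3 to 60 N. Pads are 15 mm wide; open, the fingers measure 128 mm over their backs; the gripper's body (75 mm by 188 mm) begins 65 mm behind the grasp point.
Start: joints at [1.127, 0.599, -0.003, 1.599, 0.002, 0.943, -0.08], TCP at [0.26, -0.677, 0.219] pointing down, gripper open.
Joint ranges: [-2.57, 2.57], [-0.35, 1.97], [-1.29, 1.29], [0.11, 2.56], [-1.05, 4.19], [0.11, 1.86], [-2.63, 2.63]. Speed limits (rad/s): [2.22, 2.22, 3.01, 3.01, 3.14, 3.14, 3.14].

### API

Orientations are given as [roll, pitch, yaw] about the fixed x, y, z axes, in that order (R = Rz(yaw) Ry(pitch) Rx(roll)).
In Python, from station import robot gives the robot as it stands. The module is installed in compiled form; this text tells all that it offers.
- The arm moves only by the tool apply_moves, never from a script. Its argument "targets" is a list of rows, each an object with "linear": the shift along the tool's x, y, z normalised to -1 to 1, where 1 is 0.4 m, a list of three; "spin": the turn about the tool's z normalised to -1 to 1, where 1 is 45 degrees; "hand": the opening, from -1 (shut) to 1 (fully open). In form: [{"linear": [tx, ty, tz], "spin": spin, "hand": hand}, ...]. A call has 1 to 10 rows; each row is the pose to reach, as a shift and turn from the pose commanded when the call began, along the tool's axes at that moment; what a row does not reach only later rows make up. A row lasts 1/12 s, in which the tool goes at most 41.7 mm and 7.16 degrees, less where a joint would pass 70% of its speed; a pose out of reach is approached as far as the arm can. A call with a number of a shift or a turn outside -1 to 1 is refused whole. A call with a gripper value outside its range is refused whole. The fingers move at their own pace and stop on an object; "newtons" is the grip in N (left out, the last holds). Time passes only in rows, so rows that repeat a pose let the fingers close. It gives the time, the measured TCP pose, the force, the opening and the grip force at its end, in the units of the state.
- robot.state(): the state, without advancing time (a new reading comes with each control period).
- robot.capture(name): name is "scene" or "side" or "wrist"; returns a dict with "color" (384x512x3 uint8, red, green, blue), "fx", "fy", "cx", "cy" (pixels), "k1" (the pictures are not rectified: a ray, as slopes to the right and down, at radius r is drawn at 1 + k1 r^2 times it, then the intrinsics apply), "xyz" and "rotation" of the camera in the world; the wrist camera has in their place "hand_eye" (4x4, takes a point from camera to tool coordinates, whose origin is the TCP and whose axes are the flange's). Camera axes: x right, y up, looking along -z (the intrinsics and any distortion apply to the point x, -y, -z); pixel columns grow to the right and rows downward; lengths in m; the calibration is good to about 2 mm. A picture is of the moment at which its call begins: read the wrist's pose just before it. There is no depth.
- robot.sign_off(): hands the job in; it is judged then, once.
The state is a dict: "time_s": time; "joint_pos": joint angles; "qd": joint speeds; "effort": joint torques, N m; "ee_pos": TCP position; "tool_rot": TCP orientation; "contact_force": force on the tool from outside, world axes, zero at the start; "moment": the same for the moment, N m; "gripper_width": finger opening in m; "grasp_force": force on a finger pad.
Only numpy, scipy, OpenCV 4.12 (cv2) and the standard library are available. Lean on these libraries where they do the work, as an engineer would, in place of code of your own. Each camera call takes 0.05 s, during which the arm holds its last target. There are 200 camera calls.

### The job

Hang the two empty wire baskets with red grips on the hook of the blue-footed stand by their bails: first the larger one, at the back near the post, then the smaller one in front of it, nearer the tip. Let go of each so that both hang freely and straight on the level arm of the hook. Leave the loaded basket with the yellow grip where it is.

Things in the scene. Friction and masses are not known exactly. Their poses are not given: they have to be found in the camera images.
- big_basket: Wire basket (mm) 52 along x, 115 along y, 50 high, square red grip on top. Origin: centre of its underside, z up; same after a half turn. Stiff 6 mm wire bail in its middle y-z plane, as wide as the basket, opening 70 high: underside of its peak at z=120, 24 lower at the corners. Grip 18x18 on the z axis, free from z=127 to its top at 161. Empty, 0.26 kg.
- small_basket: Wire basket (mm) 42 along x, 72 along y, 38 high, square red grip on top. Origin: centre of its underside, z up; same after a half turn. Stiff 6 mm wire bail in its middle y-z plane, as wide as the basket, opening 70 high: underside of its peak at z=108, 24 lower at the corners. Grip 18x18 on the z axis, free from z=115 to its top at 149. Empty, 0.16 kg.
- loaded_basket: Wire basket (mm) 50 along x, 92 along y, 44 high, square yellow grip on top. Origin: centre of its underside, z up; same after a half turn. Stiff 6 mm wire bail in its middle y-z plane, as wide as the basket, opening 70 high: underside of its peak at z=114, 24 lower at the corners. Grip 18x18 on the z axis, free from z=121 to its top at 155. Holds bearing rings.
- hook: Fixed hook stand (mm). Origin on the table under the post's axis, z up. Blue foot plate 220x130x10, x -170 to 50. Post 16 diameter, 183 high. From its top a level round arm, 10 diameter, top side at z=180, runs along -x to x=-155, then turns up to a tip ending at x=-170, z=198. Nothing above the arm. Hung on it, the big basket's underside is at z=60, the small one's at 72.
There are look-alikes about, which are no part of the job. What is shaped like the big_basket but brown or pink is not meant. What is shaped like the small_basket but green is not meant.

How it is judged:
On the way, in this order (a step that is already met when the one before it is completed fails the run):
1. the big basket hangs on the hook's arm by its bail, let go, while the small one is not yet on the hook (x of big_basket in the frame of hook between -0.095 and -0.018 m and y of big_basket in the frame of hook between -0.03 and 0.03 m and z of big_basket in the frame of hook between 0.046 and 0.07 m and angle between big_basket's own z axis and vertical below 0.25 rad and contact force between big_basket and hook above 0.3 N and contact force between the fingers and big_basket below 0.1 N and contact force between small_basket and hook below 0.05 N), for 0.2 s.
2. the small basket hangs on the hook too, nearer the tip than the big one, and is let go (x of small_basket in the frame of hook between -0.155 and -0.07 m and y of small_basket in the frame of hook between -0.03 and 0.03 m and z of small_basket in the frame of hook between 0.058 and 0.082 m and angle between small_basket's own z axis and vertical below 0.25 rad and contact force between small_basket and hook above 0.3 N and contact force between the fingers and small_basket below 0.1 N), for 0.2 s.
At the end, for the whole second after the job is handed in: Both red-grip baskets hang by their bails on the arm, let go, at rest, tilted under 14 deg, within 30 mm sideways and 14/10 mm below/above the nominal height; the big one's origin 18 to 95 mm from the post's axis, the small one's 70 to 155 mm; loaded basket within 30 mm of its start (all of step 2 and x of big_basket in the frame of hook between -0.095 and -0.018 m and y of big_basket in the frame of hook between -0.03 and 0.03 m and z of big_basket in the frame of hook between 0.046 and 0.07 m and angle between big_basket's own z axis and vertical below 0.25 rad and contact force between big_basket and hook above 0.3 N and contact force between the fingers and big_basket below 0.1 N and linear speed of each of big_basket, small_basket below 0.05 m/s and angular speed of each of big_basket, small_basket below 0.5 rad/s and distance of loaded_basket from where it was at the start of the episode below 0.03 m); the robot touches nothing.
It fails at once if the loaded yellow-grip basket is shifted by more than 30 mm or tipped (distance of loaded_basket from where it was at the start of the episode above 0.03 m or angle between loaded_basket's own z axis and vertical above 0.3 rad).
It also fails if it takes over 56 s, if anything falls off the work surface, if the arm or the gripper's body presses on something with over 40 N, if the wrist force passes 120 N, or if a joint passes its speed limit or range.

## Working session

There is one attempt and no reset: what is moved stays moved. The work goes in short steps, Python scripts to look and compute and a tool call to move; the robot and the scene stay as the last step left them, time stands still between calls to the robot, and variables do not carry over. Pictures are saved under pics/ and viewed, at most 12 in all, crops included, and the job is handed in when it is done.

Besides the shell and the picture viewer there is one more tool, called in YAML: its name, and indented under it one key for each argument. apply_moves: Moves the arm, as the interface text tells. Scaled input: -1 to 1 covers 0.4 m each way for a shift and 45 degrees each way for a turn. Its arguments: {"type":"object","properties":{"targets":{"type":"array","items":{"type":"object","properties":{"linear":{"type":"array","items":{"type":"number","minimum":-1,"maximum":1}},"spin":{"type":"number","minimum":-1,"maximum":1},"hand":{"type":"number"}}}},"newtons":{"type":"number"}},"required":["targets"]}

```bash
mkdir -p pics
cat > h.py <<'E'
import numpy as np, cv2, pickle
from scipy.spatial.transform import Rotation as R
from station import robot
def grab(name):
    s=robot.state(); c=robot.capture(name); c['state']=s
    pickle.dump(c,open(f'{name}.pkl','wb')); return c
def cam(c):
    if 'hand_eye' in c:
        s=c['state']; T=np.eye(4); T[:3,:3]=R.from_euler('xyz',s['tool_rot']).as_matrix(); T[:3,3]=s['ee_pos']
        M=T@np.array(c['hand_eye']); return M[:3,:3],M[:3,3]
    r=np.array(c['rotation']); 
    if r.shape!=(3,3): r=R.from_euler('xyz',r).as_matrix()
    return r,np.array(c['xyz'])
def ray(c,u,v):
    Rm,t=cam(c); K=np.array([[c['fx'],0,c['cx']],[0,c['fy'],c['cy']],[0,0,1.]])
    p=cv2.undistortPoints(np.array([[[u,v]]],float),K,np.array([c['k1'],0,0,0,0.]))[0,0]
    d=Rm@np.array([p[0],-p[1],-1]); return t,d/np.linalg.norm(d)
def onz(c,u,v,z):
    t,d=ray(c,u,v); return t+d*(z-t[2])/d[2]
def proj(c,P):
    Rm,t=cam(c); q=Rm.T@(np.array(P)-t); x,y=q[0]/-q[2],-q[1]/-q[2]; k=1+c['k1']*(x*x+y*y)
    return c['fx']*x*k+c['cx'],c['fy']*y*k+c['cy']
def tri(c1,p1,c2,p2):
    t1,d1=ray(c1,*p1); t2,d2=ray(c2,*p2)
    a=np.linalg.lstsq(np.c_[d1,-d2],t2-t1,rcond=None)[0]
    A,B=t1+d1*a[0],t2+d2*a[1]; return (A+B)/2,np.linalg.norm(A-B)
E
python3 - <<'E'
from h import *
s=robot.state();print(s)
ims=[]
for n in('scene','side'):
    c=grab(n); print(n,{k:v for k,v in c.items() if k not in('color','state')})
    cv2.imwrite(f'pics/{n}0.png',cv2.resize(c['color'][:,:,::-1],(800,600),interpolation=cv2.INTER_CUBIC))
E
```

```text
{'time_s': 0.0, 'joint_pos': array([ 1.12728522,  0.60008844, -0.0025618 ,  1.60011611,  0.00177004,
        0.94286588, -0.07981491]), 'qd': array([-0.001471  , -0.00054378, -0.00148277, -0.000211  ,  0.00026265,
        0.00092037, -0.00086627]), 'effort': array([ 1.53738674e-03, -7.65075660e+01,  1.49790231e+00, -2.52343476e+01,
       -5.24234539e-02,  1.69721001e-02,  1.45108165e-04]), 'ee_pos': array([ 0.25984849, -0.67632933,  0.2177911 ]), 'tool_rot': array([-3.14012060e+00,  1.01865985e-04,  3.66852459e-01]), 'contact_force': array([0.28400968, 0.2307097 , 0.41260009]), 'moment': array([-0.00260882, -0.00488568,  0.00642406]), 'grasp_force': 0.0, 'gripper_width': 0.09288252363361406}
scene {'fx': 369.6686967309841, 'fy': 369.6686967309841, 'cx': 257.6476656284561, 'cy': 186.65449892341377, 'k1': -0.0945705712024235, 'xyz': array([0.83399105, 0.46666419, 0.59667184]), 'rotation': array([8.30991455e-01, 8.44576591e-04, 2.58630558e+00])}
side {'fx': 347.662287930142, 'fy': 347.662287930142, 'cx': 253.71847875455018, 'cy': 189.6454275416267, 'k1': -0.07743754910763924, 'xyz': array([0.14976729, 0.60680404, 0.601432  ]), 'rotation': array([ 0.92686738, -0.0074118 , -2.66449504])}
```

View pics/scene0.png

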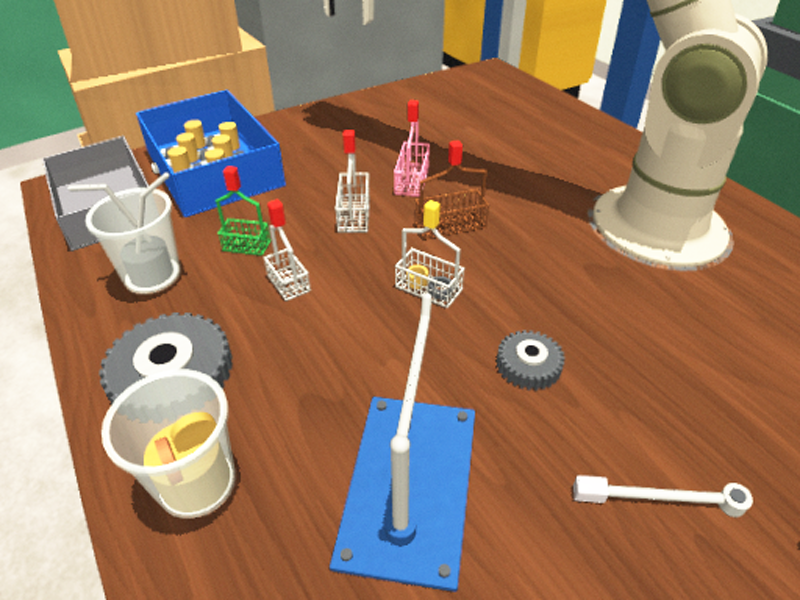

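View pics/side0.png

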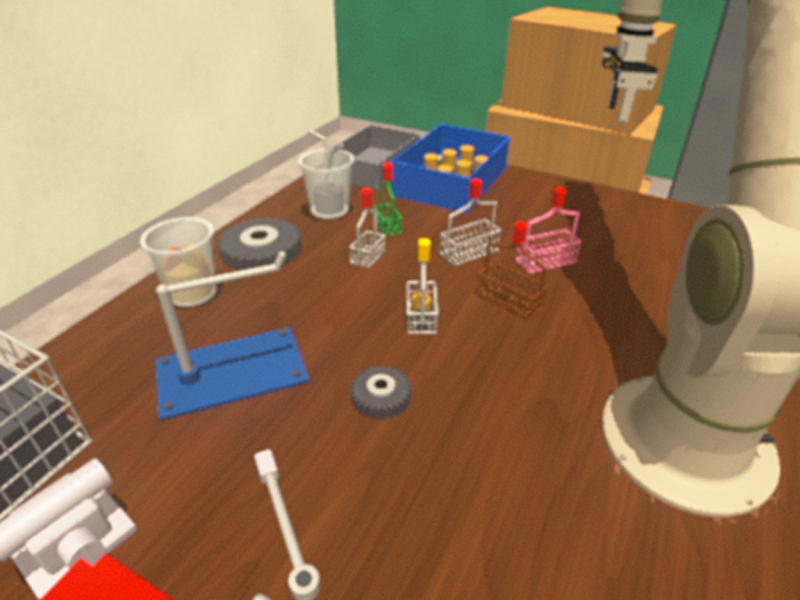

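The red grips in the scene view (800x600) are at: green basket (232,178), white small (276,212), white large (349,140), pink (413,110) and brown (456,152). The yellow grip is at (431,214). I choose the white ones: big at scene (349,140) / side (475,188), small at scene (276,212) / side (366,197). The hook's post top is at scene (400,443) and its tip at (427,297).

```bash
cat > m.py <<'E'
from h import *
def blobs(c,col='red'):
    h=cv2.cvtColor(c['color'],cv2.COLOR_RGB2HSV); 
    m=(((h[...,0]<6)|(h[...,0]>174))&(h[...,1]>190)&(h[...,2]>110)) if col=='red' else ((h[...,0]>22)&(h[...,0]<32)&(h[...,1]>190)&(h[...,2]>130))
    n,l,st,ce=cv2.connectedComponentsWithStats(m.astype(np.uint8))
    return [(ce[i].round(1),st[i]) for i in range(1,n) if st[i][4]>25]
E
python3 - <<'E'
from m import *
a,b=[pickle.load(open(n+'.pkl','rb')) for n in('scene','side')]
def near(c,u,v,col='red'):
    return min(blobs(c,col),key=lambda q:np.hypot(*(q[0]-np.array([u,v])*.64)))[0]
for n,p,q,col in[('big',(349,140),(475,188),'red'),('small',(276,212),(366,197),'red'),('load',(431,214),(424,250),'yel'),('green',(232,178),(388,172),'red'),('pink',(413,110),(559,197),'red'),('brown',(456,152),(520,232),'red')]:
    x,y=near(a,*p,col),near(b,*q,col); P,e=tri(a,x,b,y); print(n,x,y,P.round(4),round(e,4))
k=.64
for n,p,q in[('posttop',(400,443),(163,291)),('tip',(427,297),(281,257)),]:
    P,e=tri(a,np.array(p)*k,b,np.array(q)*k); print(n,P.round(4),round(e,4))
for c,pts in((a,[(376,399),(474,409),(457,587),(332,570)]),(b,[(287,330),(307,380),(160,413),(155,366)])):
    print([onz(c,*(np.array(p)*k),.01)[:2].round(4) for p in pts])
# close crop
for n,c,x0,y0 in(('a',a,140,60),('b',b,205,90)):
    cv2.imwrite(f'pics/crop{n}.png',cv2.resize(c['color'][y0:y0+150,x0:x0+190,::-1],None,fx=4,fy=4,interpolation=cv2.INTER_CUBIC))
A=cv2.imread('pics/cropa.png');B=cv2.imread('pics/cropb.png')
cv2.imwrite('pics/crop1.png',cv2.resize(np.hstack([A[:,:400*1+100],B[:,:500]]),(800,480)))
E
```

```text
big [223.   89.9] [303.9 120.1] [ 0.4533 -0.3171  0.1437] 0.0006
small [176.5 135.9] [233.9 126.4] [ 0.6306 -0.2025  0.1317] 0.0006
load [275.7 138.9] [271.  158.6] [ 0.4518 -0.0771  0.1357] 0.0066
green [148.2 114.1] [247.5 109.1] [ 0.6528 -0.3289  0.1318] 0.0021
pink [263.9  70.5] [357.3 125.5] [ 0.301  -0.36    0.1433] 0.0015
brown [291.   97.4] [331.8 148.5] [ 0.328  -0.1919  0.1438] 0.0004
posttop [0.6922 0.2337 0.1729] 0.0013
tip [0.5837 0.111  0.1908] 0.0033
[array([0.6293, 0.0725]), array([0.5341, 0.15  ]), array([0.6771, 0.3143]), array([0.7738, 0.2345])]
[array([0.6267, 0.0743]), array([0.5303, 0.1546]), array([0.6783, 0.3086]), array([0.7581, 0.243 ])]
```

View pics/crop1.png

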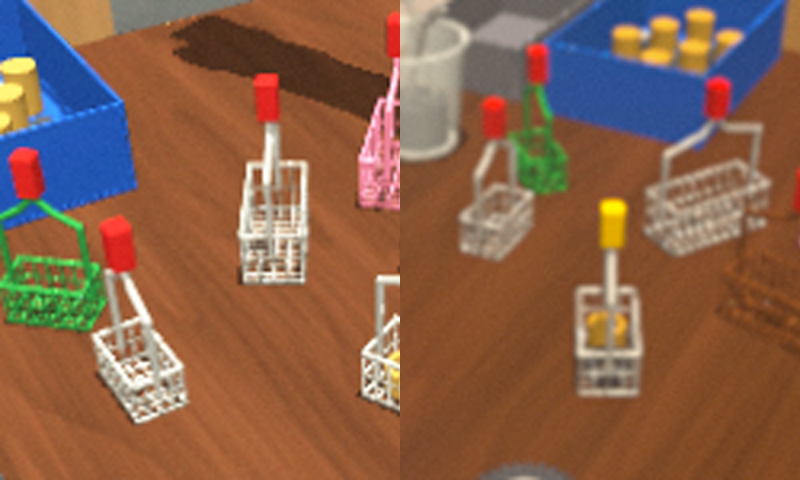

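The crop shows the big white basket (left view, centre) with its bail nearly edge-on to the scene camera, and the small white basket lower left. The pink, green and brown look-alikes are clearly separate. Next I'll work out the move to a spot above the big basket for a wrist-camera yaw check.

```bash
cat > go.py <<'E'
from h import *
HO=np.array([.692,.235]); HY=np.deg2rad(48.5)
def hk(x,y=0): return HO+np.array([np.cos(HY)*x-np.sin(HY)*y,np.sin(HY)*x+np.cos(HY)*y])
def to(p,yaw=None):
    s=robot.state(); Rm=R.from_euler('xyz',s['tool_rot']).as_matrix(); y0=s['tool_rot'][2]
    d=Rm.T@(np.array(p)-s['ee_pos'])
    dy=0 if yaw is None else (np.deg2rad(yaw)-y0+np.pi)%(2*np.pi)-np.pi
    print('lin',(d/.4).round(4),'spin',round(-dy/(np.pi/4),3),'rows',round(max(np.linalg.norm(d)/.0417,abs(np.degrees(dy))/7.16),1),'| now',s['ee_pos'].round(4),np.degrees(s['tool_rot']).round(2),'t',round(s['time_s'],2),'w',round(s['gripper_width'],4),'F',s['contact_force'].round(1),'g',round(s['grasp_force'],1))
E
python3 -c "
from go import *
to([.453,-.317,.30],-26)"
```

```text
lin [ 0.773  -0.6657 -0.2046] spin 1.045 rows 10.0 | now [ 0.2598 -0.6764  0.2178] [-1.7992e+02  1.0000e-02  2.1020e+01] t 0.1 w 0.0932 F [ 0.3 -0.  -0.4] g 0.0
```

apply_moves:
  targets:
    - {"linear": [0.05,-0.05,-0.2],"spin": 0.15,"hand": 1}
    - {"linear": [0.15,-0.12,-0.2],"spin": 0.3,"hand": 1}
    - {"linear": [0.25,-0.2,-0.2],"spin": 0.45,"hand": 1}
    - {"linear": [0.33,-0.28,-0.2],"spin": 0.6,"hand": 1}
    - {"linear": [0.41,-0.36,-0.2],"spin": 0.75,"hand": 1}
    - {"linear": [0.49,-0.43,-0.2],"spin": 0.9,"hand": 1}
    - {"linear": [0.57,-0.5,-0.2],"spin": 1,"hand": 1}
    - {"linear": [0.65,-0.57,-0.2],"spin": 1,"hand": 1}
    - {"linear": [0.72,-0.63,-0.2],"spin": 1,"hand": 1}
    - {"linear": [0.773,-0.666,-0.2],"spin": 1,"hand": 1}

```text
time_s: 0.93
ee_pos: [0.4394, -0.3388, 0.2985]
tool_rot: [3.142, 0.0, -0.419]
contact_force: [1.4, -0.7, -0.6]
gripper_width: 0.093
grasp_force: 0.0
```

apply_moves:
  targets:
    - {"linear": [0,0,0],"spin": 0,"hand": 1}
    - {"linear": [0,0,0],"spin": 0,"hand": 1}

```text
time_s: 1.1
ee_pos: [0.4406, -0.3384, 0.2984]
tool_rot: [-3.141, 0.0, -0.413]
contact_force: [-1.3, -0.6, -0.6]
gripper_width: 0.0926
grasp_force: 0.0
```

```bash
python3 -c "
from go import *
to([.453,-.317,.30],-26)
c=grab('wrist'); print(c['hand_eye'],c['fx'])
print('grip',proj(c,[.4533,-.3171,.161]),'base',proj(c,[.4533,-.3171,0.05]))
cv2.imwrite('pics/w1.png',cv2.resize(c['color'][:,:,::-1],(800,600)))"
```

```text
lin [ 0.0069 -0.0613 -0.004 ] spin 0.052 rows 0.6 | now [ 0.4406 -0.3384  0.2984] [-1.7996e+02  2.0000e-02 -2.3670e+01] t 1.1 w 0.0926 F [-1.3 -0.6 -0.6] g 0.0
[[ 5.87866572e-04  9.70233775e-01  2.42169521e-01  6.70731835e-02]
 [ 9.99998791e-01 -9.19072913e-04  1.25469844e-03 -1.80618652e-04]
 [ 1.43992225e-03  2.42168491e-01 -9.70233141e-01 -1.65555771e-01]
 [ 0.00000000e+00  0.00000000e+00  0.00000000e+00  1.00000000e+00]] 324.67856970462645
grip (np.float64(223.91577057229918), np.float64(177.4023384709883)) base (np.float64(230.56863853870354), np.float64(159.51840847958778))
```

View pics/w1.png

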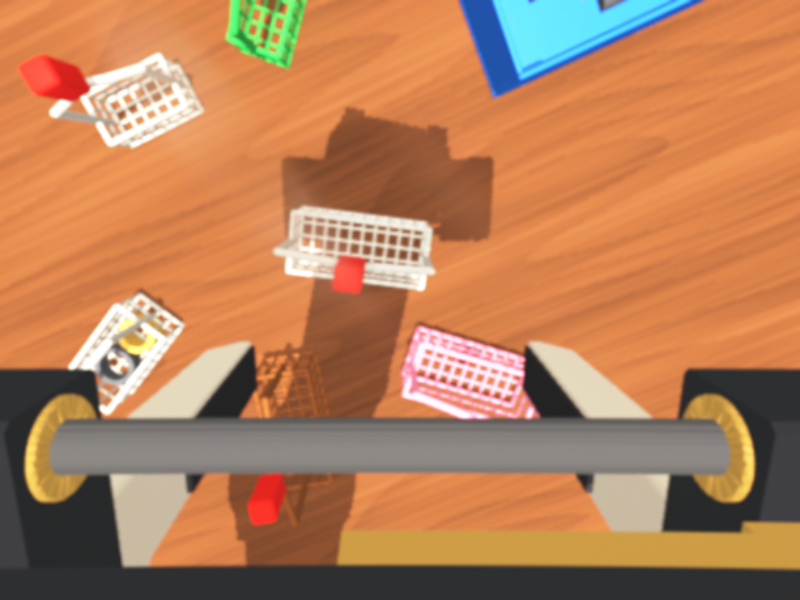

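The wrist view shows the big basket at the centre, with its grip at (349,275) and the bail from (283,250) to (432,270). The small basket is upper left with its grip at (53,78). The loaded basket is at (125,350), pink is at (470,372), and brown and green are off to the sides. I'll get the yaw from bail and rim points.

```bash
python3 -c "
from go import *
from m import blobs
c=pickle.load(open('wrist.pkl','rb'))
def P(u,v,z): return onz(c,u*.64,v*.64,z)[:2]
def L(n,p,q,z):
    a,b=P(*p,z),P(*q,z); d=b-a; print(n,a.round(4),b.round(4),'mid',((a+b)/2).round(4),'len',np.hypot(*d).round(4),'ang',np.degrees(np.arctan2(d[1],d[0])).round(1)%180)
L('bail',(283,250),(432,270),.099)
L('rimtop',(295,208),(433,222),.05)
L('rimbot',(286,275),(427,290),.05)
L('s1',(85,97),(160,57),.038)
L('s2',(135,145),(202,107),.038)
L('s3',(85,97),(135,145),.038)
L('load1',(70,365),(140,293),.044)
L('load2',(108,412),(183,325),.044)
for b in blobs(c): print(b, onz(c,*b[0],.161)[:2].round(4), onz(c,*b[0],.149)[:2].round(4))
m=cv2.inRange(cv2.cvtColor(c['color'],cv2.COLOR_RGB2HSV),(0,0,140),(180,70,255)); n,l,st,ce=cv2.connectedComponentsWithStats(m)
for i in range(1,n):
    if st[i][4]>200 and ce[i][1]<200: 
        q=np.argwhere(l==i)[:,::-1]; print(ce[i],cv2.minAreaRect(q.astype(np.float32)))
"
```

```text
bail [ 0.481  -0.2713] [ 0.4241 -0.3646] mid [ 0.4525 -0.3179] len 0.1093 ang 58.599999999999994
rimtop [ 0.5048 -0.2828] [ 0.4499 -0.3803] mid [ 0.4773 -0.3316] len 0.1119 ang 60.7
rimbot [ 0.4584 -0.2516] [ 0.3995 -0.3541] mid [ 0.4289 -0.3028] len 0.1182 ang 60.2
s1 [ 0.6464 -0.1685] [ 0.6485 -0.2364] mid [ 0.6474 -0.2024] len 0.0679 ang 91.8
s2 [ 0.6003 -0.1854] [ 0.6043 -0.2482] mid [ 0.6023 -0.2168] len 0.063 ang 93.7
s3 [ 0.6464 -0.1685] [ 0.6003 -0.1854] mid [ 0.6233 -0.1769] len 0.0491 ang 20.099999999999994
load1 [ 0.4609 -0.0415] [ 0.4931 -0.1299] mid [ 0.477  -0.0857] len 0.0941 ang 110.0
load2 [ 0.4088 -0.0481] [ 0.4537 -0.1491] mid [ 0.4313 -0.0986] len 0.1105 ang 114.0
(array([39.8, 51.2]), array([ 21,  35,  36,  29, 564], dtype=int32)) [ 0.617  -0.2187] [ 0.6215 -0.2129]
(array([228.2, 174. ]), array([223, 166,  10,  21, 102], dtype=int32)) [ 0.4547 -0.3222] [ 0.4528 -0.3205]
(array([170.3, 319.4]), array([158, 304,  25,  32, 610], dtype=int32)) [ 0.3359 -0.2005] [ 0.3294 -0.194 ]
[87.37480974 64.8348554 ] ((78.9000015258789, 67.80000305175781), (52.32398986816406, 88.54829406738281), 63.43495178222656)
[228.97298199 157.93262175] ((227.10487365722656, 157.79258728027344), (102.94148254394531, 44.75889587402344), 6.842772960662842)
```

```bash
python3 -c "
from go import *
to([.453,-.3175,.20],-30)
to([.453,-.3175,.131],-30)"
```

```text
lin [ 0.0081 -0.0661  0.2461] spin 0.136 rows 2.4 | now [ 0.4394 -0.3404  0.2984] [ 1.7999e+02  2.0000e-02 -2.3860e+01] t 1.15 w 0.0928 F [-0.3 -0.4  0.3] g 0.0
lin [ 0.0081 -0.0661  0.4186] spin 0.136 rows 4.1 | now [ 0.4394 -0.3404  0.2984] [ 1.7999e+02  2.0000e-02 -2.3860e+01] t 1.15 w 0.0928 F [-0.3 -0.4  0.3] g 0.0
```

apply_moves:
  targets:
    - {"linear": [0.008,-0.064,0.05],"spin": 0.135,"hand": 0.6}
    - {"linear": [0.008,-0.064,0.13],"spin": 0.135,"hand": 0.6}
    - {"linear": [0.008,-0.064,0.2],"spin": 0.135,"hand": 0.6}
    - {"linear": [0.008,-0.064,0.25],"spin": 0.135,"hand": 0.6}
    - {"linear": [0.008,-0.064,0.25],"spin": 0.135,"hand": 0.6}
    - {"linear": [0.008,-0.064,0.25],"spin": 0.135,"hand": 0.6}

```text
time_s: 1.65
ee_pos: [0.4512, -0.3202, 0.198]
tool_rot: [3.141, 0.002, -0.527]
contact_force: [-0.1, -0.6, 0.2]
gripper_width: 0.0742
grasp_force: 0.0
```

```bash
python3 -c "
from go import *
to([.453,-.3175,.131],-30)
c=grab('wrist'); to([.453,-.3175,.131],-30)
from m import blobs
for b in blobs(c): print(b, onz(c,*b[0],.16)[:2].round(4), onz(c,*b[0],.15)[:2].round(4))
s=c['color'][:,:,::-1]; cv2.imwrite('pics/w2.png',s)
"
```

```text
lin [ 0.0009 -0.0081  0.1674] spin -0.004 rows 1.6 | now [ 0.4512 -0.3202  0.198 ] [ 1.7996e+02  1.3000e-01 -3.0200e+01] t 1.65 w 0.0742 F [-0.1 -0.6  0.2] g 0.0
lin [-0.0014 -0.0076  0.1701] spin -0.004 rows 1.6 | now [ 0.452  -0.3204  0.199 ] [179.97   0.   -30.19] t 1.7 w 0.0745 F [ 1.  -1.4  0.4] g 0.0
(array([241.2, 208.9]), array([227, 189,  29,  38, 917], dtype=int32)) [ 0.4565 -0.3168] [ 0.4539 -0.315 ]
```

View pics/w2.png

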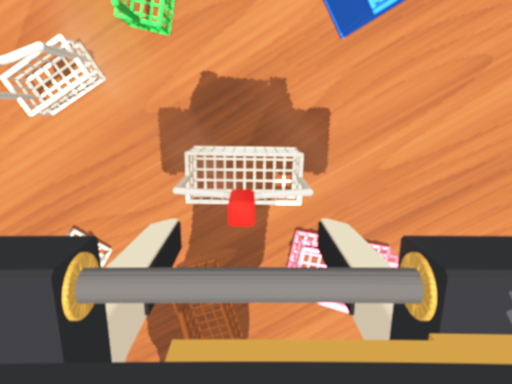

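The big basket is level in the tool's axes (bail (177,190) to (310,191), grip (241,209)), so the yaw is right. Descending and gripping.

apply_moves:
  targets:
    - {"linear": [0,-0.009,0.06],"spin": 0,"hand": 0.6}
    - {"linear": [0,-0.009,0.12],"spin": 0,"hand": 0.6}
    - {"linear": [0,-0.009,0.168],"spin": 0,"hand": 0.6}
    - {"linear": [0,-0.009,0.168],"spin": 0,"hand": 0.6}
    - {"linear": [0,-0.009,0.168],"spin": 0,"hand": -0.5}
    - {"linear": [0,-0.009,0.168],"spin": 0,"hand": -1}
    - {"linear": [0,-0.009,0.168],"spin": 0,"hand": -1}
    - {"linear": [0,-0.009,0.168],"spin": 0,"hand": -1}
    - {"linear": [0,-0.009,0.168],"spin": 0,"hand": -1}
    - {"linear": [0,-0.009,0.168],"spin": 0,"hand": -1}
  newtons: 35

```text
time_s: 2.53
ee_pos: [0.4545, -0.3159, 0.132]
tool_rot: [-3.142, -0.001, -0.525]
contact_force: [-0.8, 0.5, -0.5]
gripper_width: 0.039
grasp_force: 0.0
```

apply_moves:
  targets:
    - {"linear": [0,0,0],"spin": 0,"hand": -1}
    - {"linear": [0,0,0],"spin": 0,"hand": -1}
    - {"linear": [0,0,0],"spin": 0,"hand": -1}
    - {"linear": [0,0,0],"spin": 0,"hand": -1}
    - {"linear": [0,0,0],"spin": 0,"hand": -1}
    - {"linear": [0,0,0],"spin": 0,"hand": -1}
    - {"linear": [0,0,0],"spin": 0,"hand": -1}
  newtons: 35

```text
time_s: 3.12
ee_pos: [0.4543, -0.3158, 0.1313]
tool_rot: [3.142, 0.0, -0.525]
contact_force: [-0.1, 0.0, 1.5]
gripper_width: 0.0177
grasp_force: 35.0
```

```bash
python3 -c "
from go import *
print(hk(-.25)); to([.4543,-.3158,.335],48.5); to([*hk(-.25),.335],48.5)"
```

```text
[0.52634499 0.04776107]
lin [ 1.000e-04  0.000e+00 -5.092e-01] spin -1.746 rows 11.0 | now [ 0.4543 -0.3158  0.1313] [ 1.800e+02  1.000e-02 -3.006e+01] t 3.12 w 0.0177 F [-0.1  0.   1.5] g 35.0
lin [-0.2993 -0.8768 -0.5092] spin -1.746 rows 11.0 | now [ 0.4543 -0.3158  0.1313] [ 1.800e+02  1.000e-02 -3.006e+01] t 3.12 w 0.0177 F [-0.1  0.   1.5] g 35.0
```

apply_moves:
  targets:
    - {"linear": [0,0,-0.06],"spin": 0,"hand": -1}
    - {"linear": [0,0,-0.14],"spin": 0,"hand": -1}
    - {"linear": [0,0,-0.22],"spin": 0,"hand": -1}
    - {"linear": [0,0,-0.3],"spin": 0,"hand": -1}
    - {"linear": [0,0,-0.38],"spin": -0.1,"hand": -1}
    - {"linear": [0,0,-0.45],"spin": -0.2,"hand": -1}
    - {"linear": [0,-0.03,-0.51],"spin": -0.32,"hand": -1}
    - {"linear": [-0.03,-0.1,-0.51],"spin": -0.45,"hand": -1}
    - {"linear": [-0.05,-0.17,-0.51],"spin": -0.58,"hand": -1}
    - {"linear": [-0.07,-0.24,-0.51],"spin": -0.7,"hand": -1}

```text
time_s: 3.95
ee_pos: [0.4777, -0.2176, 0.3355]
tool_rot: [3.141, -0.0, 0.029]
contact_force: [-0.0, 0.3, -2.6]
gripper_width: 0.0179
grasp_force: 35.0
```

```bash
python3 -c "
from go import *
to([*hk(-.25),.335],48.5)"
```

```text
lin [ 0.1409 -0.6595  0.0012] spin -1.04 rows 6.5 | now [ 0.4777 -0.2176  0.3355] [179.99  -0.     1.68] t 3.95 w 0.0179 F [-0.   0.3 -2.6] g 35.0
```

apply_moves:
  targets:
    - {"linear": [0.01,-0.05,0],"spin": -0.12,"hand": -1}
    - {"linear": [0.03,-0.12,0],"spin": -0.24,"hand": -1}
    - {"linear": [0.045,-0.2,0],"spin": -0.36,"hand": -1}
    - {"linear": [0.06,-0.28,0],"spin": -0.48,"hand": -1}
    - {"linear": [0.08,-0.37,0],"spin": -0.6,"hand": -1}
    - {"linear": [0.1,-0.46,0],"spin": -0.72,"hand": -1}
    - {"linear": [0.115,-0.54,0],"spin": -0.84,"hand": -1}
    - {"linear": [0.13,-0.62,0],"spin": -0.94,"hand": -1}
    - {"linear": [0.14,-0.65,0],"spin": -1,"hand": -1}
    - {"linear": [0.14,-0.65,0],"spin": -1,"hand": -1}

```text
time_s: 4.78
ee_pos: [0.5277, 0.0465, 0.3349]
tool_rot: [-3.14, -0.001, 0.818]
contact_force: [0.1, -1.0, -2.1]
gripper_width: 0.0183
grasp_force: 35.0
```

```bash
python3 -c "
from go import *
from m import blobs
to([*hk(-.25),.335],48.5)
a=grab('scene');b=grab('side');w=grab('wrist')
for n in('scene','side'):
    c=pickle.load(open(n+'.pkl','rb'))
    for x in blobs(c): print(n,x)
A=[c['color'][:,:,::-1] for c in (a,b)]
cv2.imwrite('pics/s2.png',cv2.resize(np.hstack(A),(800,300),interpolation=cv2.INTER_AREA)); cv2.imwrite('pics/w3.png',w['color'][:,:,::-1])
cv2.imwrite('pics/all3.png',np.vstack([cv2.resize(np.hstack(A),(800,300)),cv2.resize(w['color'][:,:,::-1],(400,300)).repeat(1,0) if 0 else np.hstack([cv2.resize(w['color'][:,:,::-1],(400,300)),np.zeros((300,400,3),np.uint8)])]))"
```

```text
lin [ 0.0001 -0.0047 -0.0002] spin -0.036 rows 0.2 | now [0.5277 0.0465 0.3349] [-1.7992e+02 -4.0000e-02  4.6890e+01] t 4.78 w 0.0183 F [ 0.1 -1.  -2.1] g 35.0
scene (array([263.4,  70.9]), array([261,  64,   6,  14,  78], dtype=int32))
scene (array([282.6,  76.5]), array([277,  64,  12,  26, 285], dtype=int32))
scene (array([292.5,  92.1]), array([289,  90,   7,   6,  30], dtype=int32))
scene (array([290.1, 101.9]), array([287,  97,   8,   9,  48], dtype=int32))
scene (array([148.1, 114.1]), array([143, 107,  11,  15, 115], dtype=int32))
scene (array([176.6, 135.9]), array([171, 127,  12,  18, 154], dtype=int32))
side (array([247.5, 109.1]), array([245, 104,   6,  11,  44], dtype=int32))
side (array([234. , 126.2]), array([231, 121,   7,  12,  77], dtype=int32))
side (array([357.1, 125.9]), array([353, 120,   9,  13,  85], dtype=int32))
side (array([332. , 148.5]), array([328, 142,   9,  15, 104], dtype=int32))
side (array([ 66.2, 373.1]), array([  27,  355,   83,   29, 1369], dtype=int32))
```

View pics/all3.png

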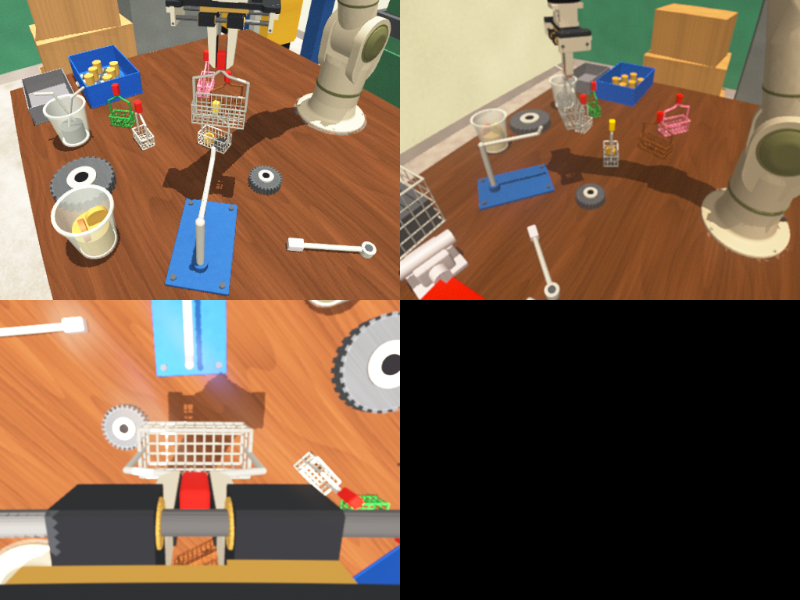

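All straight: the basket hangs upright in the gripper. In the wrist view the hook's arm runs from (190,300) to its tip at (188,367), nearly in line with the basket centre (195,445). I'll check the hook axis with this view.

```bash
python3 -c "
from go import *
w=pickle.load(open('wrist.pkl','rb')); print(w['state']['ee_pos'])
h=w['color'].astype(int)
# arm pixels: bright low saturation in blue plate zone
m=cv2.inRange(cv2.cvtColor(w['color'],cv2.COLOR_RGB2HSV),(0,0,150),(180,60,255))
for v in range(2,92,8):
    x=np.flatnonzero(m[v,205:285])+205
    if len(x): print(v,x.min(),x.max(),onz(w,(x.min()+x.max())/2,v,.175)[:2].round(4))
print('pred',[np.round(proj(w,[*hk(x),z]),1) for x,z in((-.17,.198),(-.15,.175),(-.1,.175),(-.06,.175))])
"
```

```text
[0.52720928 0.04214688 0.33479365]
2 233 244 [0.6301 0.1638]
10 234 245 [0.6263 0.1585]
18 234 245 [0.6218 0.1539]
26 234 245 [0.6172 0.1492]
34 234 246 [0.6129 0.1441]
42 235 246 [0.6086 0.1389]
50 235 247 [0.6042 0.1337]
58 236 247 [0.5997 0.1284]
66 236 247 [0.5949 0.1234]
74 237 247 [0.5903 0.1179]
82 236 283 [0.5974 0.1013]
90 209 210 [0.5578 0.129 ]
pred [array([240.5,  89.3]), array([240.3,  68.4]), array([237.9,   9. ]), array([235.8, -42.7])]
```

apply_moves:
  targets:
    - {"linear": [0,0,0.06],"spin": -0.04,"hand": -1}
    - {"linear": [0,0,0.13],"spin": -0.04,"hand": -1}
    - {"linear": [0,0,0.2],"spin": -0.04,"hand": -1}
    - {"linear": [0,0,0.25],"spin": -0.04,"hand": -1}
    - {"linear": [0,0,0.262],"spin": -0.04,"hand": -1}
    - {"linear": [0,0,0.262],"spin": -0.04,"hand": -1}
    - {"linear": [0,0,0.262],"spin": -0.04,"hand": -1}
    - {"linear": [0,0,0.262],"spin": -0.04,"hand": -1}

```text
time_s: 5.6
ee_pos: [0.5284, 0.0423, 0.2319]
tool_rot: [3.14, -0.001, 0.841]
contact_force: [0.1, -0.2, -2.1]
gripper_width: 0.018
grasp_force: 35.0
```

```bash
python3 -c "
from go import *
to([*hk(-.05),.230],48.7)
w=grab('wrist')
to([*hk(-.05),.230],48.7)
a=grab('scene')
to([*hk(-.05),.230],48.7)
cv2.imwrite('pics/e1.png',np.hstack([cv2.resize(w['color'][:,:,::-1],(400,300)),cv2.resize(a['color'][60:300,120:440,::-1],(400,300))]))
"
```

```text
lin [ 0.5067 -0.0158  0.0055] spin -0.012 rows 4.9 | now [0.5284 0.0423 0.2319] [ 1.7991e+02 -8.0000e-02  4.8170e+01] t 5.6 w 0.018 F [ 0.1 -0.2 -2.1] g 35.0
lin [ 0.5064 -0.0152  0.0057] spin -0.011 rows 4.9 | now [0.5284 0.0425 0.2319] [ 1.7991e+02 -1.0000e-01  4.8200e+01] t 5.65 w 0.0176 F [ 0.3 -0.  -2.6] g 35.0
lin [ 0.5065 -0.0147  0.0054] spin -0.011 rows 4.9 | now [0.5282 0.0426 0.2318] [ 1.7991e+02 -9.0000e-02  4.8210e+01] t 5.7 w 0.0177 F [ 0.7  0.5 -2. ] g 35.0
```

View pics/e1.png

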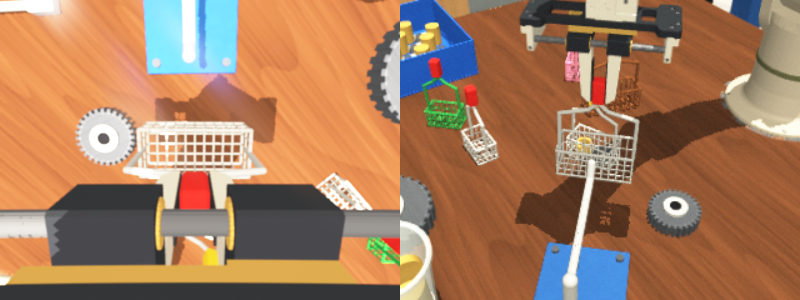

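The basket is upright just ahead of the tip, with the opening facing the arm (wrist view: arm x≈189, basket centre ≈195, so a 6 mm sideways correction). Sliding it on.

apply_moves:
  targets:
    - {"linear": [0,-0.015,0.003],"spin": -0.01,"hand": -1}
    - {"linear": [0.04,-0.015,0.003],"spin": -0.01,"hand": -1}
    - {"linear": [0.1,-0.015,0.003],"spin": -0.01,"hand": -1}
    - {"linear": [0.16,-0.015,0.003],"spin": -0.01,"hand": -1}
    - {"linear": [0.22,-0.015,0.003],"spin": -0.01,"hand": -1}
    - {"linear": [0.28,-0.015,0.003],"spin": -0.01,"hand": -1}
    - {"linear": [0.32,-0.015,0.003],"spin": -0.01,"hand": -1}
    - {"linear": [0.35,-0.015,0.003],"spin": -0.01,"hand": -1}
    - {"linear": [0.35,-0.015,0.003],"spin": -0.01,"hand": -1}

```text
time_s: 6.45
ee_pos: [0.6174, 0.1542, 0.2293]
tool_rot: [-3.141, -0.002, 0.852]
contact_force: [-0.2, -0.0, -3.0]
gripper_width: 0.0175
grasp_force: 35.0
```

```bash
python3 -c "
from go import *
to([*hk(-.05),.230],48.7)"
```

```text
lin [ 0.1499  0.0066 -0.0015] spin 0.003 rows 1.4 | now [0.6174 0.1542 0.2293] [-1.7998e+02 -1.1000e-01  4.8840e+01] t 6.45 w 0.0175 F [-0.2 -0.  -3. ] g 35.0
```

apply_moves:
  targets:
    - {"linear": [0.06,0.005,0],"spin": 0,"hand": -1}
    - {"linear": [0.12,0.005,0],"spin": 0,"hand": -1}
    - {"linear": [0.15,0.005,0],"spin": 0,"hand": -1}
    - {"linear": [0.15,0.005,0.02],"spin": 0,"hand": -1}
    - {"linear": [0.15,0.005,0.045],"spin": 0,"hand": -1}
    - {"linear": [0.15,0.005,0.065],"spin": 0,"hand": -1}
    - {"linear": [0.15,0.005,0.08],"spin": 0,"hand": -1}
    - {"linear": [0.15,0.005,0.085],"spin": 0,"hand": -1}
    - {"linear": [0.15,0.005,0.09],"spin": 0,"hand": -1}
    - {"linear": [0.15,0.005,0.09],"spin": 0,"hand": -1}

```text
time_s: 7.28
ee_pos: [0.6566, 0.1935, 0.1936]
tool_rot: [-3.142, 0.002, 0.849]
contact_force: [-3.3, -2.3, 1.6]
gripper_width: 0.0181
grasp_force: 35.0
```

apply_moves:
  targets:
    - {"linear": [0,0,0.003],"spin": 0,"hand": -1}
    - {"linear": [0,0,0.005],"spin": 0,"hand": -1}
    - {"linear": [0,0,0.005],"spin": 0,"hand": -1}

```text
time_s: 7.53
ee_pos: [0.6568, 0.1936, 0.1933]
tool_rot: [3.141, 0.001, 0.849]
contact_force: [-7.2, -5.0, 14.5]
gripper_width: 0.0176
grasp_force: 35.0
```

```bash
python3 -c "
from go import *
to([*hk(-.05),.1915],48.7)
a=grab('scene');b=grab('side')
to([*hk(-.05),.1915],48.7)
cv2.imwrite('pics/e2.png',np.hstack([cv2.resize(a['color'][80:380,140:440,::-1],(400,400)),cv2.resize(b['color'][100:300,60:260,::-1],(400,400))]))
"
```

```text
lin [ 0.0107 -0.0026  0.0045] spin -0.001 rows 0.1 | now [0.6568 0.1936 0.1933] [1.7996e+02 7.0000e-02 4.8640e+01] t 7.53 w 0.0176 F [-7.2 -5.  14.5] g 35.0
lin [ 0.0108 -0.0026  0.0045] spin -0.001 rows 0.1 | now [0.6568 0.1936 0.1933] [1.7996e+02 7.0000e-02 4.8640e+01] t 7.63 w 0.0177 F [-6.6 -5.9 13.8] g 35.0
```

View pics/e2.png

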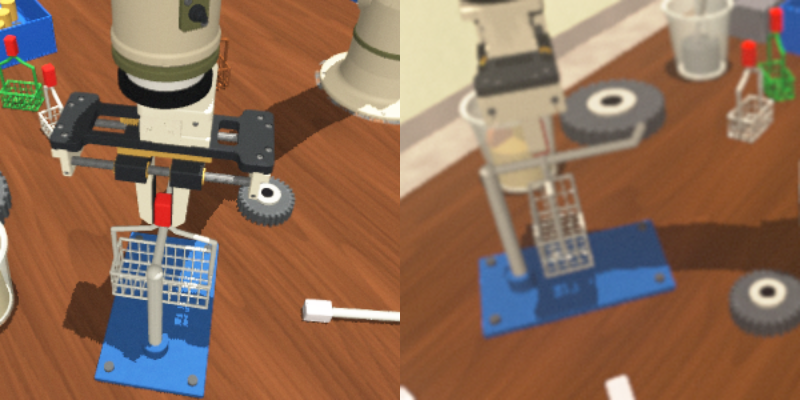

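Big basket: the bail is in contact with the arm (14 N up) and sits between post and tip in both views. I'll ease off slightly, then release.

apply_moves:
  targets:
    - {"linear": [-0.004,0,-0.005],"spin": 0,"hand": -1}
    - {"linear": [-0.004,0,-0.005],"spin": 0,"hand": -1}
    - {"linear": [-0.004,0,-0.005],"spin": 0,"hand": -0.3}
    - {"linear": [-0.004,0,-0.005],"spin": 0,"hand": 0}
    - {"linear": [-0.004,0,-0.005],"spin": 0,"hand": 0}
    - {"linear": [-0.004,0,-0.005],"spin": 0,"hand": 0}
    - {"linear": [-0.004,0,-0.005],"spin": 0,"hand": 0}
    - {"linear": [-0.004,0,-0.005],"spin": 0,"hand": 0}
    - {"linear": [-0.004,0,-0.005],"spin": 0,"hand": 0}
    - {"linear": [-0.004,0,-0.005],"spin": 0,"hand": 0}

```text
time_s: 8.47
ee_pos: [0.6564, 0.1937, 0.1933]
tool_rot: [-3.142, 0.0, 0.85]
contact_force: [0.2, 0.2, -0.3]
gripper_width: 0.0466
grasp_force: 0.0
```

apply_moves:
  targets:
    - {"linear": [0,0,-0.02],"spin": 0,"hand": 0}
    - {"linear": [0,0,-0.06],"spin": 0,"hand": 0}
    - {"linear": [0,0,-0.12],"spin": 0,"hand": 0}
    - {"linear": [0,0,-0.2],"spin": 0,"hand": 0}
    - {"linear": [0,0,-0.28],"spin": 0,"hand": 0}
    - {"linear": [0,0,-0.32],"spin": 0,"hand": 0}

```text
time_s: 8.97
ee_pos: [0.6574, 0.1942, 0.3262]
tool_rot: [3.139, -0.004, 0.85]
contact_force: [0.7, -0.1, 0.4]
gripper_width: 0.0466
grasp_force: 0.0
```

```bash
python3 -c "
from go import *
from m import blobs
to([.6306,-.2025,.30],0)
a=grab('scene');b=grab('side')
A=[x for x in blobs(a) if x[0][1]>150];B=blobs(b); print(A,B)
for x in A:
  for y in B:
    P,e=tri(a,x[0],b,y[0])
    if e<.01: print(P,e,'hook frame',R.from_euler('z',-HY).as_matrix()@(P-[*HO,0]))
"
```

```text
lin [-0.7894  0.6044  0.0634] spin 1.082 rows 9.6 | now [0.6574 0.1942 0.3262] [179.87  -0.25  48.69] t 8.97 w 0.0466 F [ 0.7 -0.1  0.4] g 0.0
[(array([262.2, 236.4]), array([255, 224,  15,  26, 341], dtype=int32))] [(array([247.5, 109.2]), array([245, 104,   6,  11,  43], dtype=int32)), (array([234. , 126.4]), array([231, 121,   7,  12,  81], dtype=int32)), (array([357. , 125.6]), array([353, 120,   9,  13,  88], dtype=int32)), (array([331.9, 148.4]), array([328, 141,   9,  16, 103], dtype=int32)), (array([128.1, 168.2]), array([124, 161,   9,  15,  91], dtype=int32)), (array([ 66.2, 373.2]), array([  27,  355,   83,   29, 1366], dtype=int32))]
[0.65610909 0.19144014 0.20451612] 0.0010344455838045506 hook frame [-0.05640644 -0.00198293  0.20451612]
```

The big basket hangs: its grip is at hook-frame (-0.056, -0.002, 0.2045), which is the nominal height. On to the small basket.

apply_moves:
  targets:
    - {"linear": [-0.06,0.05,0],"spin": 0.14,"hand": 0.4}
    - {"linear": [-0.13,0.1,0],"spin": 0.28,"hand": 0.4}
    - {"linear": [-0.2,0.16,0],"spin": 0.42,"hand": 0.4}
    - {"linear": [-0.28,0.22,0],"spin": 0.56,"hand": 0.4}
    - {"linear": [-0.36,0.28,0.02],"spin": 0.7,"hand": 0.4}
    - {"linear": [-0.44,0.34,0.05],"spin": 0.84,"hand": 0.4}
    - {"linear": [-0.52,0.4,0.1],"spin": 0.96,"hand": 0.4}
    - {"linear": [-0.6,0.46,0.13],"spin": 1,"hand": 0.4}
    - {"linear": [-0.68,0.52,0.16],"spin": 1,"hand": 0.4}
    - {"linear": [-0.75,0.575,0.16],"spin": 1,"hand": 0.4}

```text
time_s: 9.9
ee_pos: [0.629, -0.185, 0.2543]
tool_rot: [-3.141, 0.005, 0.064]
contact_force: [0.4, -0.6, -0.1]
gripper_width: 0.065
grasp_force: 0.0
```

apply_moves:
  targets:
    - {"linear": [-0.02,0,0.03],"spin": 0.02,"hand": 0.4}
    - {"linear": [-0.02,0,0.03],"spin": 0.02,"hand": 0.4}
    - {"linear": [-0.02,0,0.03],"spin": 0.02,"hand": 0.4}

```text
time_s: 10.15
ee_pos: [0.6224, -0.1836, 0.2445]
tool_rot: [-3.14, 0.002, 0.049]
contact_force: [0.4, -0.2, 0.3]
gripper_width: 0.065
grasp_force: 0.0
```

```bash
python3 -c "
from go import *
from m import blobs
to([.6306,-.2025,.12],2.5)
w=grab('wrist')
to([.6306,-.2025,.12],2.5)
for b in blobs(w): print(b, onz(w,*b[0],.145)[:2].round(4),onz(w,*b[0],.138)[:2].round(4))
cv2.imwrite('pics/w4.png',w['color'][:,:,::-1])"
```

```text
lin [0.0188 0.0484 0.3111] spin 0.006 rows 3.0 | now [ 0.6224 -0.1836  0.2445] [-1.7993e+02  1.2000e-01  2.7800e+00] t 10.15 w 0.065 F [ 0.4 -0.2  0.3] g 0.0
lin [0.0159 0.0509 0.3128] spin 0.009 rows 3.0 | now [ 0.6233 -0.1826  0.2452] [-1.7994e+02  3.0000e-02  2.8900e+00] t 10.2 w 0.0651 F [0.4 0.6 1.3] g 0.0
(array([413.3, 158.7]), array([398, 147,  34,  30, 523], dtype=int32)) [ 0.6557 -0.3158] [ 0.6548 -0.3193]
(array([270.1, 180.2]), array([259, 167,  23,  27, 543], dtype=int32)) [ 0.6321 -0.2004] [ 0.6305 -0.2009]
```

View pics/w4.png

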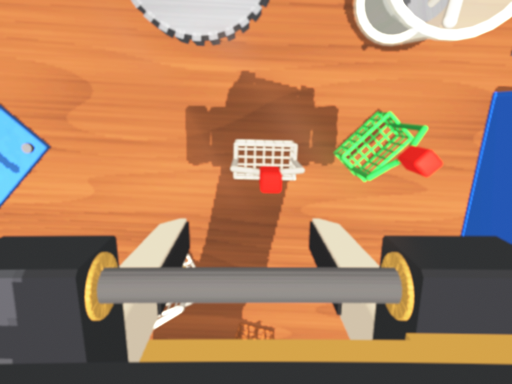

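The small white basket is aligned with the tool (bail (231,167) to (302,168), grip (270,180)). The green look-alike at (380,150) is clear of the fingers. Descending and gripping.

apply_moves:
  targets:
    - {"linear": [0.019,0.047,0],"spin": 0.01,"hand": 0.4}
    - {"linear": [0.019,0.047,0.05],"spin": 0.01,"hand": 0.4}
    - {"linear": [0.019,0.047,0.12],"spin": 0.01,"hand": 0.4}
    - {"linear": [0.019,0.047,0.2],"spin": 0.01,"hand": 0.4}
    - {"linear": [0.019,0.047,0.26],"spin": 0.01,"hand": 0.4}
    - {"linear": [0.019,0.047,0.3],"spin": 0.01,"hand": 0.4}
    - {"linear": [0.019,0.047,0.313],"spin": 0.01,"hand": 0.4}
    - {"linear": [0.019,0.047,0.313],"spin": 0.01,"hand": 0.4}
    - {"linear": [0.019,0.047,0.313],"spin": 0.01,"hand": 0.4}

```text
time_s: 10.95
ee_pos: [0.6327, -0.2014, 0.121]
tool_rot: [-3.142, -0.001, 0.043]
contact_force: [0.2, -0.3, 0.7]
gripper_width: 0.0651
grasp_force: 0.0
```

apply_moves:
  targets:
    - {"linear": [0,0,0],"spin": 0,"hand": -1}
    - {"linear": [0,0,0],"spin": 0,"hand": -1}
    - {"linear": [0,0,0],"spin": 0,"hand": -1}
    - {"linear": [0,0,0],"spin": 0,"hand": -1}
    - {"linear": [0,0,0],"spin": 0,"hand": -1}
    - {"linear": [0,0,0],"spin": 0,"hand": -1}
    - {"linear": [0,0,0],"spin": 0,"hand": -1}
    - {"linear": [0,0,0],"spin": 0,"hand": -1}
    - {"linear": [0,0,0],"spin": 0,"hand": -1}
    - {"linear": [0,0,0],"spin": 0,"hand": -1}

```text
time_s: 11.78
ee_pos: [0.6315, -0.2024, 0.12]
tool_rot: [-3.141, 0.0, 0.041]
contact_force: [-0.3, -0.3, -0.2]
gripper_width: 0.0179
grasp_force: 35.0
```

```bash
python3 -c "
from go import *
print(hk(-.25));to([*hk(-.25),.31],48.7)"
```

```text
[0.52634499 0.04776107]
lin [-0.2374 -0.6356 -0.4748] spin -1.03 rows 7.9 | now [ 0.6315 -0.2024  0.12  ] [-1.7999e+02  2.0000e-02  2.3400e+00] t 11.78 w 0.0179 F [-0.3 -0.3 -0.2] g 35.0
```

apply_moves:
  targets:
    - {"linear": [0,0,-0.06],"spin": 0,"hand": -1}
    - {"linear": [0,0,-0.14],"spin": 0,"hand": -1}
    - {"linear": [0,0,-0.22],"spin": -0.1,"hand": -1}
    - {"linear": [0,0,-0.3],"spin": -0.22,"hand": -1}
    - {"linear": [-0.02,-0.05,-0.38],"spin": -0.35,"hand": -1}
    - {"linear": [-0.05,-0.12,-0.43],"spin": -0.5,"hand": -1}
    - {"linear": [-0.08,-0.2,-0.47],"spin": -0.64,"hand": -1}
    - {"linear": [-0.11,-0.29,-0.475],"spin": -0.78,"hand": -1}
    - {"linear": [-0.14,-0.38,-0.475],"spin": -0.9,"hand": -1}
    - {"linear": [-0.17,-0.46,-0.475],"spin": -1,"hand": -1}

```text
time_s: 12.62
ee_pos: [0.5551, -0.0194, 0.3106]
tool_rot: [3.141, -0.001, 0.832]
contact_force: [0.1, 1.1, -2.0]
gripper_width: 0.0178
grasp_force: 35.0
```

```bash
python3 -c "
from go import *
to([*hk(-.25),.31],48.7)"
```

```text
lin [ 0.0757 -0.1664  0.0014] spin -0.023 rows 1.8 | now [ 0.5551 -0.0194  0.3106] [ 1.7998e+02 -3.0000e-02  4.7650e+01] t 12.62 w 0.0178 F [ 0.1  1.1 -2. ] g 35.0
```

Move to the entry point, then lower to entry height (TCP 0.23).

apply_moves:
  targets:
    - {"linear": [0.03,-0.07,0],"spin": -0.02,"hand": -1}
    - {"linear": [0.06,-0.13,0],"spin": -0.02,"hand": -1}
    - {"linear": [0.075,-0.165,0.02],"spin": -0.02,"hand": -1}
    - {"linear": [0.075,-0.165,0.08],"spin": -0.02,"hand": -1}
    - {"linear": [0.075,-0.165,0.14],"spin": -0.02,"hand": -1}
    - {"linear": [0.075,-0.165,0.19],"spin": -0.02,"hand": -1}
    - {"linear": [0.075,-0.165,0.202],"spin": -0.02,"hand": -1}
    - {"linear": [0.075,-0.165,0.202],"spin": -0.02,"hand": -1}
    - {"linear": [0.075,-0.165,0.202],"spin": -0.02,"hand": -1}
    - {"linear": [0.075,-0.165,0.202],"spin": -0.02,"hand": -1}

```text
time_s: 13.45
ee_pos: [0.5287, 0.0455, 0.2304]
tool_rot: [3.141, -0.001, 0.842]
contact_force: [-0.0, 0.4, -1.9]
gripper_width: 0.0179
grasp_force: 35.0
```

```bash
python3 -c "
from go import *
to([*hk(-.118),.23],48.7)
a=grab('scene');b=grab('side')
to([*hk(-.118),.23],48.7)
cv2.imwrite('pics/e3.png',np.hstack([cv2.resize(a['color'][60:360,140:440,::-1],(400,400)),cv2.resize(b['color'][80:280,60:260,::-1],(400,400))]))
"
```

```text
lin [ 0.3303 -0.0097  0.0015] spin -0.01 rows 3.2 | now [0.5287 0.0455 0.2304] [ 1.7994e+02 -7.0000e-02  4.8230e+01] t 13.45 w 0.0179 F [-0.   0.4 -1.9] g 35.0
lin [ 0.3304 -0.0096  0.0016] spin -0.011 rows 3.2 | now [0.5286 0.0455 0.2305] [ 1.7993e+02 -8.0000e-02  4.8230e+01] t 13.55 w 0.0175 F [-0.4 -0.  -1.7] g 35.0
```

View pics/e3.png

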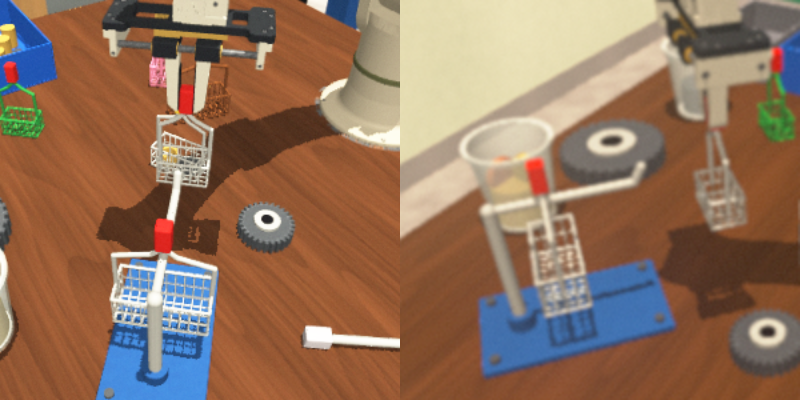

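The big basket hangs level near the post and the small one is upright ahead of the tip. Sliding the small one on.

apply_moves:
  targets:
    - {"linear": [0,-0.01,0],"spin": -0.01,"hand": -1}
    - {"linear": [0.04,-0.01,0],"spin": -0.01,"hand": -1}
    - {"linear": [0.1,-0.01,0],"spin": -0.01,"hand": -1}
    - {"linear": [0.16,-0.01,0],"spin": -0.01,"hand": -1}
    - {"linear": [0.22,-0.01,0],"spin": -0.01,"hand": -1}
    - {"linear": [0.27,-0.01,0],"spin": -0.01,"hand": -1}
    - {"linear": [0.31,-0.01,0],"spin": -0.01,"hand": -1}
    - {"linear": [0.33,-0.01,0],"spin": -0.01,"hand": -1}
    - {"linear": [0.33,-0.01,0],"spin": -0.01,"hand": -1}

```text
time_s: 14.3
ee_pos: [0.6138, 0.1489, 0.2293]
tool_rot: [-3.141, -0.001, 0.852]
contact_force: [-0.2, -0.0, -1.5]
gripper_width: 0.0177
grasp_force: 35.0
```

```bash
python3 -c "
from go import *
to([*hk(-.118),.192],48.7)"
```

```text
lin [-0.0044  0.0039  0.0932] spin 0.003 rows 0.9 | now [0.6138 0.1489 0.2293] [-1.7998e+02 -8.0000e-02  4.8820e+01] t 14.3 w 0.0177 F [-0.2 -0.  -1.5] g 35.0
```

apply_moves:
  targets:
    - {"linear": [-0.004,0.003,0.02],"spin": 0,"hand": -1}
    - {"linear": [-0.004,0.003,0.045],"spin": 0,"hand": -1}
    - {"linear": [-0.004,0.003,0.065],"spin": 0,"hand": -1}
    - {"linear": [-0.004,0.003,0.08],"spin": 0,"hand": -1}
    - {"linear": [-0.004,0.003,0.086],"spin": 0,"hand": -1}
    - {"linear": [-0.004,0.003,0.09],"spin": 0,"hand": -1}
    - {"linear": [-0.004,0.003,0.09],"spin": 0,"hand": -1}
    - {"linear": [-0.004,0.003,0.09],"spin": 0,"hand": -1}

```text
time_s: 14.97
ee_pos: [0.6126, 0.1433, 0.194]
tool_rot: [3.141, 0.001, 0.849]
contact_force: [-2.8, -2.5, 5.7]
gripper_width: 0.0177
grasp_force: 35.0
```

Contact on the arm (6 N up). Release and retreat upwards.

apply_moves:
  targets:
    - {"linear": [-0.002,0,-0.001],"spin": 0,"hand": -1}
    - {"linear": [-0.002,0,-0.001],"spin": 0,"hand": -0.3}
    - {"linear": [-0.002,0,-0.001],"spin": 0,"hand": 0}
    - {"linear": [-0.002,0,-0.001],"spin": 0,"hand": 0}
    - {"linear": [-0.002,0,-0.001],"spin": 0,"hand": 0}
    - {"linear": [-0.002,0,-0.001],"spin": 0,"hand": 0}
    - {"linear": [-0.002,0,-0.001],"spin": 0,"hand": 0}
    - {"linear": [-0.002,0,-0.001],"spin": 0,"hand": 0}

```text
time_s: 15.63
ee_pos: [0.6122, 0.144, 0.1937]
tool_rot: [-3.142, 0.0, 0.85]
contact_force: [0.7, -0.5, 0.8]
gripper_width: 0.0462
grasp_force: 0.0
```

apply_moves:
  targets:
    - {"linear": [0,0,-0.02],"spin": 0,"hand": 0}
    - {"linear": [0,0,-0.06],"spin": 0,"hand": 0}
    - {"linear": [0,0,-0.12],"spin": 0,"hand": 0}
    - {"linear": [0,0,-0.2],"spin": 0,"hand": 0}
    - {"linear": [0,0,-0.28],"spin": 0,"hand": 0}
    - {"linear": [0,0,-0.32],"spin": 0,"hand": 0}
    - {"linear": [0,0,-0.32],"spin": 0,"hand": 0}
    - {"linear": [0,0,-0.32],"spin": 0,"hand": 0}
    - {"linear": [0,0,-0.32],"spin": 0,"hand": 0}
    - {"linear": [0,0,-0.32],"spin": 0,"hand": 0}

```text
time_s: 16.47
ee_pos: [0.6116, 0.1437, 0.3205]
tool_rot: [-3.141, 0.002, 0.85]
contact_force: [-0.3, -0.4, -0.5]
gripper_width: 0.0463
grasp_force: 0.0
```

```bash
python3 -c "
from go import *
from m import blobs
to([*hk(-.118),.192],48.7)
a=grab('scene');b=grab('side')
A=[x for x in blobs(a) if x[0][1]>150];B=[x for x in blobs(b) if x[0][0]<225 and x[0][1]<300]; print(A,B)
for x in A:
  for y in B:
    P,e=tri(a,x[0],b,y[0])
    print(P,e,'hook frame',R.from_euler('z',-HY).as_matrix()@(P-[*HO,0]))
y=[blobs(c,'y') for c in(a,b)];print(y)
cv2.imwrite('pics/e4.png',np.hstack([cv2.resize(a['color'][60:360,140:440,::-1],(400,400)),cv2.resize(b['color'][80:280,60:260,::-1],(400,400))]))
"
```

```text
lin [ 9.700e-03 -3.000e-04  3.213e-01] spin -0.0 rows 3.1 | now [0.6116 0.1437 0.3205] [-1.7994e+02  1.1000e-01  4.8700e+01] t 16.47 w 0.0463 F [-0.3 -0.4 -0.5] g 0.0
[(array([269.2, 202.4]), array([263, 191,  14,  24, 288], dtype=int32)), (array([262.1, 236.3]), array([255, 224,  15,  26, 326], dtype=int32))] [(array([160.2, 162.2]), array([156, 155,   9,  15, 102], dtype=int32)), (array([128.1, 167.7]), array([124, 160,   9,  16, 102], dtype=int32))]
[0.61173016 0.14106454 0.20422522] 0.001392930496113442 hook frame [-0.12354191 -0.00212496  0.20422522]
[0.63703502 0.19047908 0.2325838 ] 0.04126262250694058 hook frame [-0.0697651   0.01166588  0.2325838 ]
[0.63174847 0.14365071 0.17653829] 0.04579184245808156 hook frame [-0.10834044 -0.01540414  0.17653829]
[0.65630693 0.1912954  0.20524935] 0.00030853293093163823 hook frame [-0.05638376 -0.00222702  0.20524935]
[[(array([275.7, 138.9]), array([271, 132,  10,  14, 109], dtype=int32))], [(array([271. , 158.6]), array([268, 153,   7,  14,  75], dtype=int32))]]
```

View pics/e4.png

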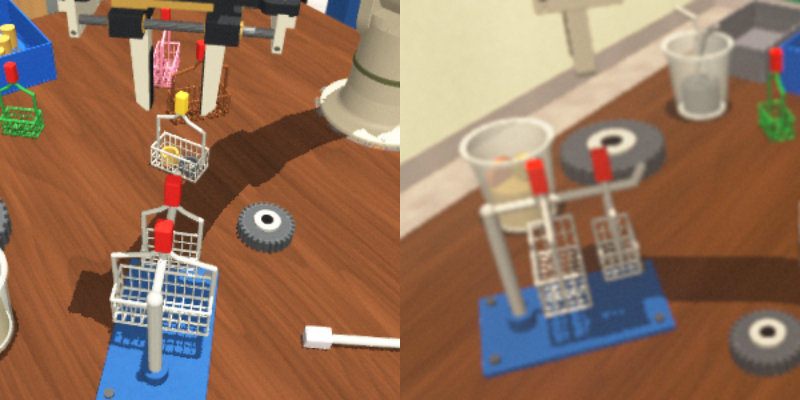

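Both baskets hang level and apart: big at hook x = -0.056, small at -0.124, both at nominal height. The loaded basket has not moved and the gripper is clear, so I'm handing in.

```bash
python3 -c "
from station import robot
print(robot.sign_off())"
```

```text
the job is handed in; nothing more can be done
None
```

Both red-grip baskets hang level on the hook's arm, the big one near the post and the small one nearer the tip; the loaded basket was not moved. The job was handed in at about 16.5 s, and no verdict was returned.

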